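# Tip the power supply onto its feet and push it back against the bench stop

### The arm

A 7-joint arm with a two-finger parallel gripper is mounted at the origin on the work surface. World frame = base frame: x ahead of the robot, y to its left, z up, the work surface at z = 0. Lengths are in m, angles in rad, forces in N, time in s.
With the tool pointing down it reaches from about 0.4 to 0.925 m from the base axis. Payload 4.1 kg.
Tool frame: the origin (TCP) lies between the finger pads; the fingertips stand tip_reach ahead of it and the grasp point (between the pads) is the TCP (tip_reach is the distance from the TCP to the fingertips, in m); z points along the fingers, x is the direction in which the jaws open and shut, and the axes are right-handed (so a half turn about z gives the same grasp; the last joint's range is limited). The gripper opens to 85 mm and grips with 20 to 120 N. Pads are 22 mm wide; open, the fingers measure 114 mm over their backs; the gripper's body (76 mm by 85 mm) begins 54 mm behind the grasp point. The pads swing forward as they close: fully open they stand 13 mm farther back than shut.
Start: joints at [-1.309, 0.398, 0.045, 1.537, -0.019, 1.207, -0.051], TCP at [0.229, 0.608, 0.25] pointing down, gripper open.
Joint ranges: [-2.82, 2.82], [-0.49, 2.23], [-1.37, 1.46], [0, 2.46], [-1.36, 4.5], [0.23, 2], [-2.94, 2.94]. Speed limits (rad/s): [2.57, 2.57, 3.14, 3.14, 3.14, 3.14, 3.14].

### API

Orientations are given as a rotation vector (axis times angle).
In Python, from rig import * gives the robot as it stands.
- The arm moves only by the shell command python3 -m pendant 'ROWS'. ROWS is JSON, a list of rows, each a list of 3 entries, a list of its own where there are three numbers: the shift along the tool's x, y, z in cm, then the turn about the tool's z in rad, then the finger opening in cm, from 0 to 8.54. A call has 1 to 20 rows; each row shifts and turns the commanded pose from where the row before left it, along the tool's axes as they then stand; what a row does not reach is not made up. A row lasts 1/8 s, in which the tool goes at most 62.5 mm and 10.7 degrees, less where a joint would pass 70% of its speed; a pose out of reach is approached as far as the arm can. A call with a gripper value outside its range is refused whole. The fingers move at their own pace and stop on an object; the grip force is fixed at half the most. Time passes only in rows, so rows that do not move let the fingers close. It gives the time, the measured TCP pose, the force and the opening at its end, in the units of the state.
- read_state(): the state, without advancing time (a new reading comes with each control period).
- get_image(name): name is "scene" or "top" or "wrist"; returns the picture (480x640x3 uint8, red, green, blue); there is no depth.
- get_calibration(name): a dict with "fovy" (degrees; the focal length in pixels is half the picture's height over the tangent of half this angle, whatever the lens; pixels are square), "cx", "cy" (the principal point, pixels), "eye" and "orientation" of the camera in the world; the wrist camera has in their place "T_tool_cam" (4x4, takes a point from camera to tool coordinates, whose origin is the TCP and whose axes are the tool frame's). Camera axes: x right, y down, z forward; pixel columns grow to the right and rows downward; lengths in m; the calibration is good to about 2 mm. A picture is of the moment at which its call begins: read the wrist's pose just before it. get_calibration takes no time and is no camera call.
- finish_job(): hands the job in, once; it reports no verdict.
Trained networks look in the newest picture that a camera, given by its name, has taken for a name from the list of things; names that differ only in an ending like _2 or _b are one class to them, and where a whole thing is asked for, a point or a joint stands for the part that bears it (a point fixed in the world has none). Each returns a list of dicts, best first, with "score" (0 to 1); they miss things now and then, are a little off and sometimes report something else, mostly with a low value. They report only what shows in the picture. A call takes as long as a camera call. They do not tell look-alikes from the thing itself.
- outline_of(camera, label): "mask" (480x640 bool, what is visible of it) and "position" ([column, row] as shares, 0 to 1, of the picture: columns of its width, rows of its height, amid what is visible of it).
- tip_of(camera, label): "position" ([column, row] as shares, 0 to 1, of the picture: columns of its width, rows of its height: a listed point, or the origin of a listed thing).
The state is a dict: "clock": time; "joint_pos": joint angles; "qd": joint speeds; "effort": joint torques, N m; "tcp_pos": TCP position; "tcp_rot": TCP orientation; "wrist_force": force on the tool from outside, world axes, zero at the start; "ft_torque": the same for the moment, N m; "gripper_width": finger opening in m.
Only numpy, scipy, OpenCV 4.12 (cv2) and the standard library are available. Lean on these libraries where they do the work, as an engineer would, in place of code of your own. Each camera call takes 0.05 s, during which the arm holds its last target.

### The job

The blue bench power supply has been left standing on its rear panel, front panel up. Push it over towards the robot so that it comes down on its rubber feet, then push it back across the bench until its rear panel sits flush and square against the wooden stop. Only push it, never lift or carry it, leave everything else on the bench where it is, and finish clear of it.

Things in the scene. Friction and masses are not known exactly. Their poses are not given: they have to be found in the camera images.
- psu: Loose blue box, 0.4 to 0.85 kg. Origin: middle of the flat rear panel. Own z: rear to front, 120 mm. x: base panel (-42.5 mm; four 5 mm rubber feet reach -47.5) to vented top cover (+42.5). y: width, +-70 mm. Starts on its rear panel: z up, x (top cover) away from the robot, yawed up to 0.45 rad from the stop. On its feet: x up, origin 47.5 mm above the bench, front panel towards the robot.
- psu_center (a point): Middle of the power supply's box, 60 mm from the rear panel. 60 mm above the bench at the start, about 47.5 mm on its feet, at most about 75 mm while tipping. Pushed high on its top cover towards the feet, the supply pivots about the rear panel's lower edge and past about 35 degrees falls by itself onto its feet.
- psu_handle (a point): Middle of the dark round bar across the front panel: 12 mm thick, 116 mm long along the supply's y, axis 27 mm out from the front panel, 15 mm nearer the top cover than mid-height (147 mm above the bench at the start, 62 mm when on its feet). Nothing else on the front stands out more than 15 mm.
- stop: Pale wooden stop bar fixed to the bench behind the power supply: 360 mm long, 45 mm high, 30 mm thick. Origin: middle of its front face, at bench level. x points away from the robot, square to that face (the bar fills x = 0 to 30 mm); y along the bar (+-180 mm); z up. Home means the supply's rear panel touches this face.
- spray_can: Standing spray can, 52 mm wide, 150 mm high; origin under its centre. Leave alone.
- bottle: Standing amber drink bottle, 66 mm wide, 180 mm high; origin under its centre. Leave alone.
- jar: Clear jar with a steel cap, 64 mm wide, 75 mm high; origin under its centre. Leave alone.
- screwdriver: Screwdriver lying on the bench along its own x, about 200 mm long, under 35 mm high. Leave alone.
- tape: Yellow roll of tape lying flat, 90 mm wide, 24 mm high; origin under its centre. Leave alone.
- meter: Orange hand-held meter lying near one end of the stop, 130 x 70 x 30 mm, long along its own x; origin under its centre. Leave alone.
Mind the look-alikes: they are no part of the job. What is shaped like the psu but pink or red is not meant.

How it is judged:
On the way, in this order (a step that is already met when the one before it is completed fails the run):
1. the power supply has come down on its feet, not yet against the stop (angle between psu's own x axis and vertical below 0.08 rad and height (world z) of psu_center below 0.055 m and x of psu in the frame of stop below -0.02 m), for 0.2 s.
2. its rear panel is flush and square against the stop (angle between psu's own x axis and vertical below 0.08 rad and x of psu in the frame of stop above -0.007 m and angle between the z axis of psu and the x axis of stop, either way round below 0.08 rad and y of psu in the frame of stop between -0.13 and 0.13 m and height (world z) of psu_center below 0.055 m), for 0.2 s.
At the end, for the whole second after the job is handed in: the power supply rests on its feet (within 0.08 rad), the middle of its rear panel within 7 mm of the stop's front face, square to it within 0.08 rad, within 130 mm of the bar's middle along it, at rest (all of step 2 and linear speed of psu below 0.02 m/s); the robot touches nothing.
It fails at once if the power supply is lifted off the bench (height (world z) of psu_center above 0.088 m or (angle between psu's own x axis and vertical below 0.15 rad and height (world z) of psu_center above 0.068 m)).
It fails at once if another thing on the bench is moved more than 20 mm (distance of any of spray_can, bottle, jar, screwdriver, tape, meter from where it was at the start of the episode above 0.02 m).
It also fails if it takes over 51 s, if anything falls off the work surface, if the arm or the gripper's body presses on something with over 40 N, if the wrist force passes 120 N, or if a joint passes its speed limit or range.

## Working session

There is one attempt and no reset: what is moved stays moved. The work goes in short steps, Python scripts to look and compute and a shell command to move; the robot and the scene stay as the last step left them, time stands still between calls to the robot, and variables do not carry over. Pictures are saved under pics/ and viewed, and the job is handed in when it is done.

```bash
mkdir -p pics; ls; python3 - <<'E'
from rig import *
import cv2
print(read_state())
for n in ("scene","top"):
    cv2.imwrite(f"pics/{n}0.png",get_image(n)[:,:,::-1]); print(n,get_calibration(n))
print(get_calibration("wrist"))
E
```

```text
pics
{'clock': 0.0, 'joint_pos': array([-1.30901868,  0.39918846,  0.04504385,  1.53789968, -0.01867392,
        1.20687889, -0.05069958]), 'qd': array([ 0.0002212 , -0.00101195, -0.00113635, -0.00023814, -0.00063777,
       -0.00039982,  0.0008034 ]), 'effort': array([ 1.98041016e-04, -4.75125146e+01,  1.36482865e+00, -2.54219127e+01,
        1.15241067e-02,  9.80967132e-03, -4.52544668e-06]), 'tcp_pos': array([0.22923   , 0.60759647, 0.24925716]), 'tcp_rot': array([ 2.58282770e+00,  1.78628122e+00, -2.36810028e-03]), 'wrist_force': array([-0.05665625,  0.39273441,  0.34653413]), 'ft_torque': array([-0.07240047,  0.04344357,  0.00512693]), 'gripper_width': 0.08536593606887843}
scene {'fovy': 49.669287367980935, 'cx': 318.16651992573486, 'cy': 241.21566300047473, 'eye': array([1.39728294, 0.15329982, 0.7538929 ]), 'orientation': array([-1.50361636, -1.83262491,  0.94849221])}
top {'fovy': 47.95809308245942, 'cx': 325.1335037634291, 'cy': 238.08513672233565, 'eye': array([0.31987063, 0.00761434, 1.25455935]), 'orientation': array([-2.10825549,  2.15060016, -0.18941893])}
{'fovy': 67.62467971081145, 'cx': 321.1365493715236, 'cy': 243.48077281390536, 'T_tool_cam': array([[ 9.99998929e-01, -1.45912967e-03,  1.14728026e-04,
        -4.60530475e-05],
       [ 1.37957725e-03,  9.65850638e-01,  2.59095815e-01,
        -6.43024049e-02],
       [-4.88864528e-04, -2.59095380e-01,  9.65851617e-01,
        -1.23711063e-01],
       [ 0.00000000e+00,  0.00000000e+00,  0.00000000e+00,
         1.00000000e+00]])}
```

View pics/scene0.png

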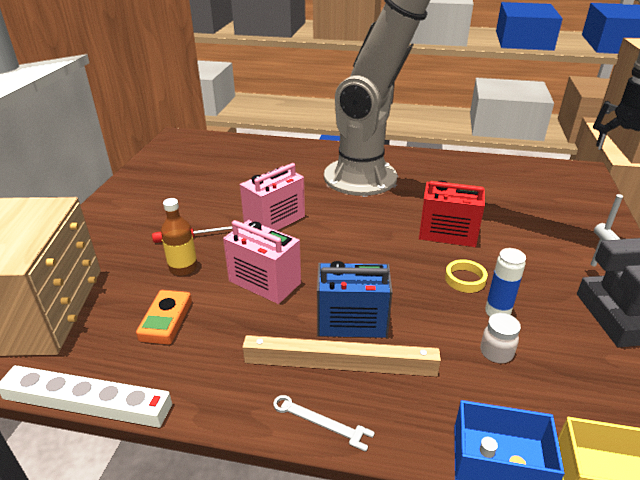

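View pics/top0.png

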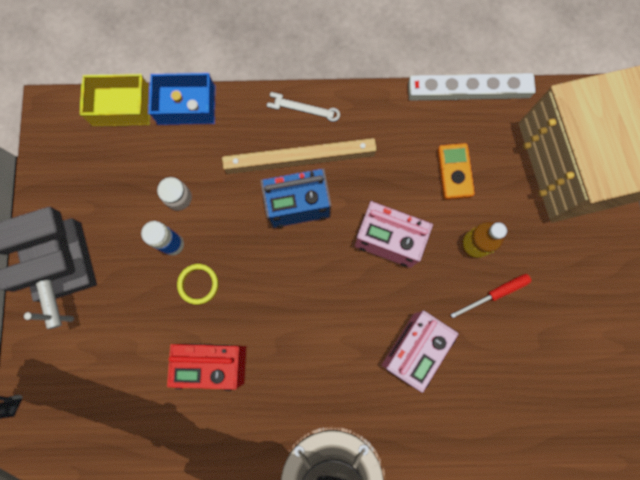

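```bash
cat > h.py <<'E'
from rig import *
import numpy as np, cv2
from scipy.spatial.transform import Rotation as R
from scipy.optimize import minimize
def cam(n):
    c=get_calibration(n); f=240/np.tan(np.radians(c['fovy'])/2)
    K=np.array([[f,0,c['cx']],[0,f,c['cy']],[0,0,1]])
    if n=="wrist":
        s=read_state(); T=np.eye(4); T[:3,:3]=R.from_rotvec(s['tcp_rot']).as_matrix(); T[:3,3]=s['tcp_pos']
        T=T@c['T_tool_cam']; return K,T[:3,:3],T[:3,3]
    o=np.array(c['orientation']); return K,R.from_rotvec(o).as_matrix(),np.array(c['eye'])
def proj(C,P):
    K,Rm,e=C; p=(np.atleast_2d(P)-e)@Rm@K.T; return p[:,:2]/p[:,2:]
def ray(C,uv,z):
    K,Rm,e=C; d=Rm@np.linalg.inv(K)@np.array([uv[0],uv[1],1.]); return e+d*(z-e[2])/d[2]
def box(a,b): return np.array([[x,y,z] for x in (a[0],b[0]) for y in (a[1],b[1]) for z in (a[2],b[2])],float)
def hull(C,P):
    m=np.zeros((480,640),np.uint8); cv2.fillConvexPoly(m,cv2.convexHull(np.round(proj(C,P)*16).astype(np.int32)),1,shift=4); return m>0
def pose(q,z=0.):
    c,s=np.cos(q[2]),np.sin(q[2]); return np.array([[c,-s,0],[s,c,0],[0,0,1]]),np.array([q[0],q[1],z])
def tw(q,P): M,t=pose(q); return P@M.T+t
STOP=[box((0,-.18,0),(.03,.18,.045))]
UP=[box((-.0425,-.07,0),(.0425,.07,.12)),box((.009,-.058,.12),(.021,.058,.153))]
# on feet; own frame here: x away from robot (rear at x=0), z up from bench
FEET=[box((-.12,-.07,.005),(0,.07,.09)),box((-.153,-.058,.056),(-.12,.058,.068))]
def fit(q0,parts,masks,occ=None):
    def cost(q):
        t=0
        for C,m in masks:
            h=np.zeros((480,640),bool)
            for P in parts: h|=hull(C,tw(q,P))
            t+=1-(h&m).sum()/max(1,(h|m).sum())
        return t
    best=None
    for dy in (-.15,0,.15):
        q=np.array(q0)+[0,0,dy]
        r=minimize(cost,q,method='Nelder-Mead',options=dict(initial_simplex=q+np.array([[0,0,0],[.02,0,0],[0,.02,0],[0,0,.1]]),xatol=2e-4,fatol=1e-4))
        if best is None or r.fun<best.fun: best=r
    return best.x,best.fun
def pick(n,lab,near=None):
    o=outline_of(n,lab)
    if near is not None: o.sort(key=lambda d:np.hypot(d['position'][0]*640-near[0],d['position'][1]*480-near[1]))
    return o[0]
E
python3 - <<'E'
from h import *
import json
cs={n:cam(n) for n in("top","scene")}
get_image("top");get_image("scene")
near={"psu":{"top":(296,197),"scene":(354,300)}}
M={}
for lab in("stop","psu"):
    for n in cs:
        d=pick(n,lab,near.get(lab,{}).get(n)); M[lab,n]=d['mask']; print(lab,n,d['score'],np.array(d['position'])*[640,480],d['mask'].sum())
np.savez("m.npz",**{f"{a}_{b}":v for (a,b),v in M.items()})
p=ray(cs["top"],(300,155),.045);print(p)
q,f=fit([p[0]-.015,p[1],0.1],STOP,[(cs[n],M["stop",n]) for n in cs if n=="top"]);print("stop top",q,f)
q2,f=fit(q,STOP,[(cs[n],M["stop",n]) for n in cs]);print("stop both",q2,f)
p=ray(cs["top"],(296,190),.12);print(p)
for k in(["top"],["scene"],["top","scene"]):
    u,f=fit([p[0],p[1],-.1],UP,[(cs[n],M["psu",n]) for n in k]);print("psu",k,u,f)
for lab in("spray_can","bottle","jar","screwdriver","tape","meter"):
    t=tip_of("top",lab)[:1]
    for d in t: print(lab,d['score'],ray(cs["top"],np.array(d['position'])*[640,480],0.0))
E
```

```text
stop top 0.66 [300.416 156.192] 2761
stop scene 0.58 [344.32  357.792] 5742
psu top 0.92 [294.592 196.608] 3167
psu scene 0.59 [353.472 300.912] 5340
[0.73429174 0.05921808 0.045     ]
stop top [0.72312016 0.05828244 0.09990094] 0.06218144750254839
stop both [0.72439845 0.06081125 0.10574241] 0.1110663114678686
[0.62942969 0.06562198 0.12      ]
psu ['top'] [0.62205217 0.06673131 0.16490255] 0.03358778625954195
psu ['scene'] [0.62327405 0.06555911 0.18113738] 0.02931536780772037
psu ['top', 'scene'] [0.62270193 0.06591761 0.17124551] 0.0677573409716199
spray_can 0.95 [0.53290126 0.37277158 0.        ]
bottle 0.79 [ 0.51936791 -0.34590103  0.        ]
jar 0.86 [0.65033944 0.35588917 0.        ]
tape 0.6 [0.43963633 0.30410699 0.        ]
meter 0.59 [ 0.69910456 -0.30188724  0.        ]
```

```bash
python3 - <<'E'
import rig; from h import *
print([n for n in dir(rig) if not n.startswith('__')], getattr(rig,'tip_reach',None))
s=read_state(); M=R.from_rotvec(s['tcp_rot']).as_matrix(); print(M.round(3),s['clock'],s['tcp_pos'])
q=[.6227,.0659,.171]
m,_=pose(q); print("pushstart", tw(q,np.array([[.0425+.011+.04,0,0],[.0535,0,0]])))
for n in (.171,.10):
  for sg in (1,-1):
    y=sg*np.array([-np.sin(n),np.cos(n),0]); v=M.T@y; print(n,sg,np.arctan2(v[1],v[0]))
E
```

```text
['Unreachable', 'finish_job', 'get_calibration', 'get_image', 'outline_of', 'read_state', 'tip_of', 'tip_reach'] 0.019
[[ 0.353  0.936  0.   ]
 [ 0.936 -0.353  0.   ]
 [ 0.     0.    -1.   ]] 0.7 [0.22945846 0.60820398 0.25038692]
pushstart [[0.71483631 0.08181069 0.        ]
 [0.67541971 0.07500398 0.        ]]
0.171 1 -0.531682738888712
0.171 -1 2.609909914701081
0.1 1 -0.4606827384550597
0.1 -1 2.6809099151347335
```

```bash
python3 - <<'E'
from h import *
import cv2
cv2.imwrite("pics/w0.png",get_image("wrist")[:,:,::-1])
E
```

```text
(no output)
```

View pics/w0.png

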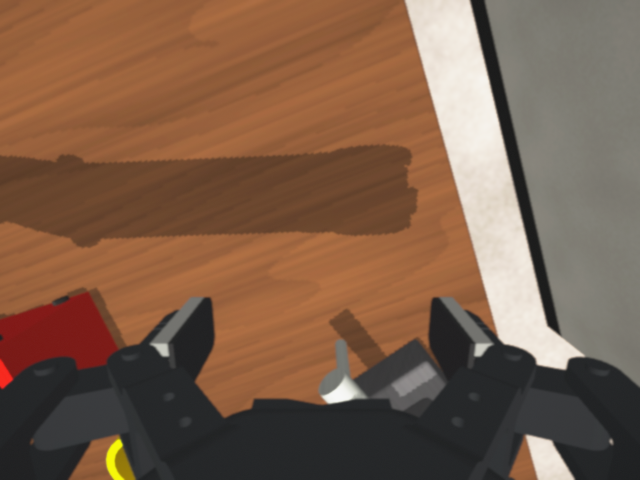

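```bash
python3 -m pendant '[[[-2.29,4.58,0],0,8.54],[[-2.29,4.58,0],0,8.54],[[-2.29,4.58,0],0,8.54],[[-2.29,4.58,0],0,8.54],[[-2.29,4.58,0],0,8.54],[[-2.29,4.58,0],0,8.54],[[-2.29,4.58,0],0,8.54],[[-2.29,4.58,0],0,8.54],[[-2.29,4.58,0],0,8.54],[[-2.29,4.58,0],0,8.54],[[-2.29,4.58,0],0,8.54],[[-2.29,4.58,0],0,8.54],[[-2.29,4.58,0],0,8.54],[[-2.29,4.58,0],0,8.54],[[0,0,0],-0.133,8.54],[[0,0,0],-0.133,8.54],[[0,0,0],-0.133,8.54],[[0,0,0],-0.133,8.54],[[0,0,0],0,8.54]]'
cat > err.py <<'E'
from h import *
def toolerr(target,yaw):
    s=read_state(); M=R.from_rotvec(s['tcp_rot']).as_matrix(); d=np.array(target)-s['tcp_pos']
    v=M.T@np.array([-np.sin(yaw),np.cos(yaw),0]); print("tcp",s['tcp_pos'].round(4),"shift cm",(M.T@d*100).round(2),"turn",np.arctan2(v[1],v[0]).round(3),"F",s['wrist_force'].round(1),s['clock'],"q",s['joint_pos'].round(2))
E
python3 -c "
from err import *
toolerr([.715,.082,.125],.171)"
```

```text
clock: 3.12
tcp_pos: [0.7162, 0.0819, 0.2503]
tcp_rot: [-2.025, -2.402, -0.0]
wrist_force: [0.6, -0.4, -1.0]
gripper_width: 0.0854
tcp [0.7162 0.0819 0.2503] shift cm [ 0.03 -0.12 12.53] turn -0.001 F [ 0.6 -0.4 -1. ] 3.125 q [-0.3   0.54  0.2   1.34 -0.11  1.27  1.64]
```

```bash
python3 -m pendant '[[[0,0,4.4],0,8.54],[[0,0,4.4],0,8.54],[[0,0,4.5],0,8.54],[[0,0,0],0,8.54]]'
python3 -c "
from err import *
toolerr([.715,.082,.117],.171)
cv2.imwrite('pics/w1.png',get_image('wrist')[:,:,::-1]);cv2.imwrite('pics/s1.png',get_image('scene')[:,:,::-1])"
```

```text
clock: 3.62
tcp_pos: [0.713, 0.0819, 0.1129]
tcp_rot: [-2.021, -2.397, 0.011]
wrist_force: [-0.0, 0.3, 0.7]
gripper_width: 0.0857
tcp [0.713  0.0819 0.1129] shift cm [-0.02  0.2  -0.41] turn -0.001 F [-0.   0.3  0.7] 3.625 q [-0.29  0.64  0.18  1.48 -0.12  1.04  1.66]
```

View pics/s1.png

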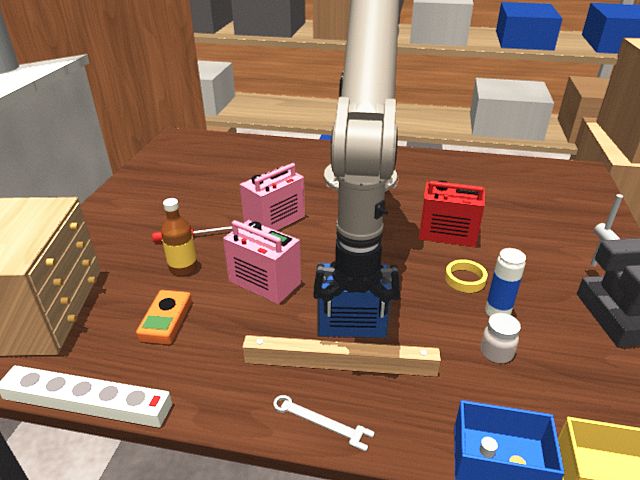

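View pics/w1.png

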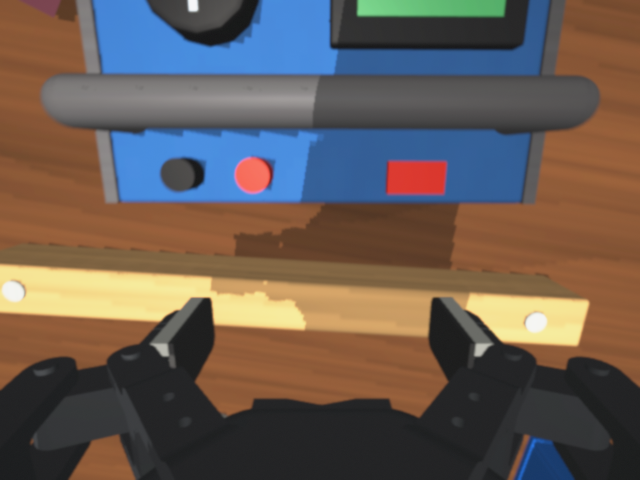

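```bash
python3 -m pendant '[[[0,-1.1,0],0,8.54],[[0,-1.1,0],0,8.54],[[0,-0.8,0],0,8.54],[[0,-0.8,0],0,8.54],[[0,-0.8,0],0,8.54],[[0,-0.8,0],0,8.54]]'
python3 -c "
from err import *
toolerr([.675,.075,.113],.171)
cv2.imwrite('pics/s2.png',get_image('scene')[:,:,::-1])"
```

```text
clock: 4.47
tcp_pos: [0.6665, 0.0739, 0.1201]
tcp_rot: [2.021, 2.398, 0.013]
wrist_force: [4.9, 2.8, 5.7]
gripper_width: 0.0855
tcp [0.6665 0.0739 0.1201] shift cm [-0.03  0.85  0.72] turn -0.001 F [4.9 2.8 5.7] 4.475 q [-0.3   0.55  0.18  1.62 -0.12  0.97  1.66]
```

View pics/s2.png

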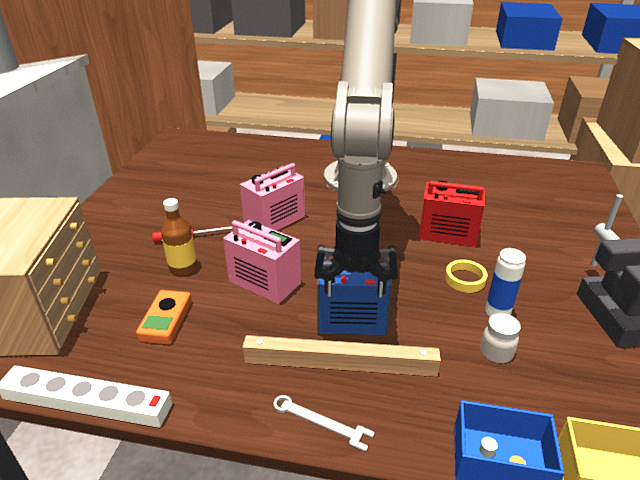

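```bash
python3 -c "
from err import *
im=cv2.imread('pics/s2.png')[220:360,280:440]
cv2.imwrite('pics/s2z.png',cv2.resize(im,None,fx=5,fy=4,interpolation=2))
w=get_image('wrist')[:,:,::-1];cv2.imwrite('pics/w2.png',w)
toolerr([.675,.075,.113],.171)"
```

```text
tcp [0.6651 0.0736 0.1195] shift cm [-0.03  1.    0.66] turn -0.0 F [4.7 1.1 4.3] 4.575 q [-0.3   0.55  0.18  1.62 -0.12  0.97  1.66]
```

View pics/s2z.png

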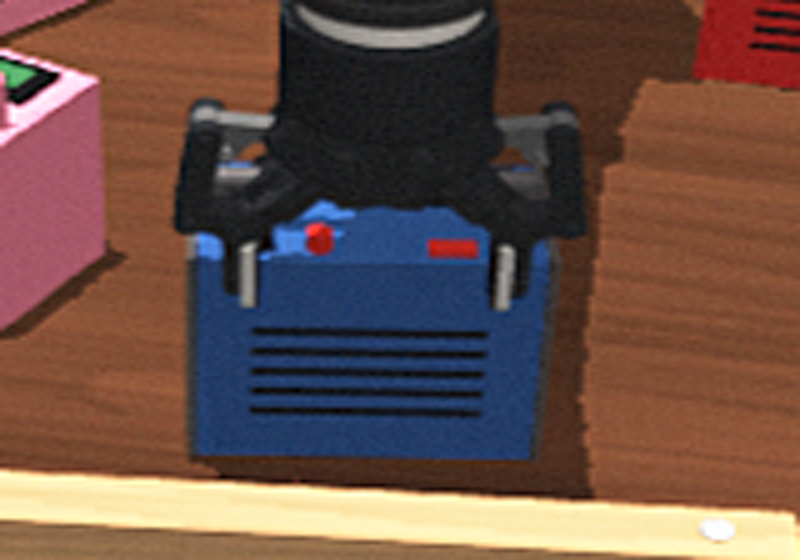

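View pics/w2.png

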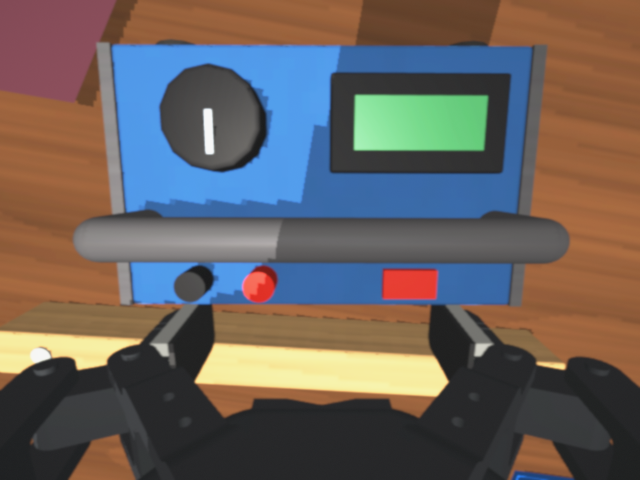

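```bash
python3 -m pendant '[[[0,-0.8,0],0,8.54],[[0,-0.8,0],0,8.54],[[0,-0.8,0],0,8.54]]'
python3 -c "
from err import *
toolerr([.675,.075,.113],.171)
im=get_image('scene')[:,:,::-1][200:380,240:480]
cv2.imwrite('pics/s3.png',cv2.resize(im,None,fx=3,fy=3,interpolation=2))"
```

```text
clock: 4.95
tcp_pos: [0.6413, 0.0694, 0.1189]
tcp_rot: [2.022, 2.401, 0.007]
wrist_force: [3.0, 1.7, 5.5]
gripper_width: 0.0853
tcp [0.6413 0.0694 0.1189] shift cm [-0.02  3.41  0.61] turn 0.0 F [3.  1.7 5.5] 4.95 q [-0.31  0.51  0.18  1.69 -0.11  0.95  1.66]
```

View pics/s3.png

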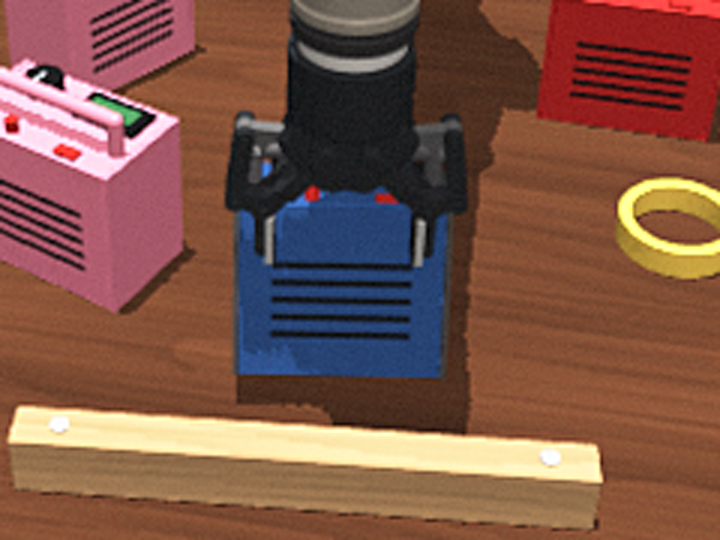

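```bash
python3 -m pendant '[[[0,-0.8,0],0,8.54],[[0,-0.8,0],0,8.54],[[0,-0.7,0],0,8.54]]'
python3 -c "
from err import *
toolerr([.675,.075,.113],.171)
im=get_image('scene')[:,:,::-1][200:380,240:480]
cv2.imwrite('pics/s4.png',cv2.resize(im,None,fx=3,fy=3,interpolation=2))"
```

```text
clock: 5.38
tcp_pos: [0.6149, 0.0641, 0.1164]
tcp_rot: [-2.022, -2.402, 0.005]
wrist_force: [-0.9, 0.2, -0.7]
gripper_width: 0.0852
tcp [0.6149 0.0641 0.1164] shift cm [0.04 6.11 0.32] turn 0.001 F [-0.9  0.2 -0.7] 5.375 q [-0.31  0.48  0.19  1.75 -0.11  0.93  1.66]
```

View pics/s4.png

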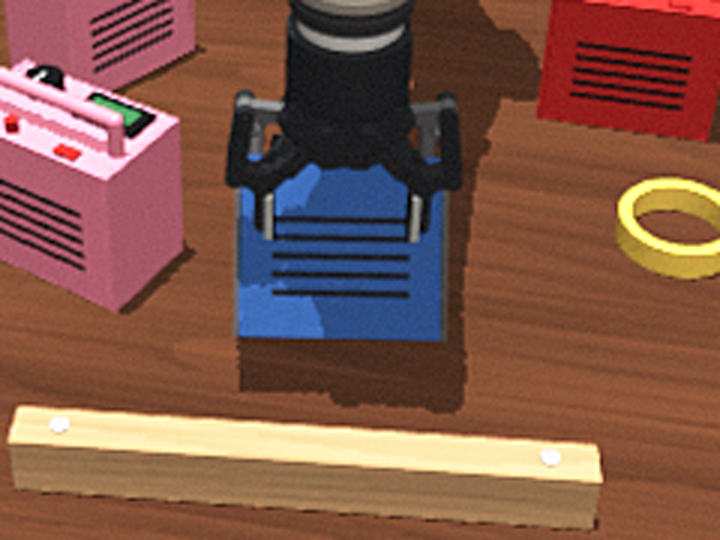

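```bash
python3 -m pendant '[[[0,0,-0.5],0,8.54],[[0,0,-1],0,8.54],[[0,0,-4],0,8.54],[[0,0,-4],0,8.54]]'
python3 -c "
from err import *
toolerr([.675,.075,.113],.171)
im=get_image('scene')[:,:,::-1]
cv2.imwrite('pics/s5.png',im)
cv2.imwrite('pics/t5.png',get_image('top')[:,:,::-1])"
```

```text
clock: 5.92
tcp_pos: [0.6167, 0.0646, 0.2136]
tcp_rot: [-2.023, -2.403, 0.001]
wrist_force: [1.1, 0.2, 1.1]
gripper_width: 0.0855
tcp [0.6167 0.0646 0.2136] shift cm [ 0.03  5.93 10.06] turn 0.0 F [1.1 0.2 1.1] 5.925 q [-0.33  0.38  0.2   1.66 -0.08  1.11  1.64]
```

View pics/s5.png

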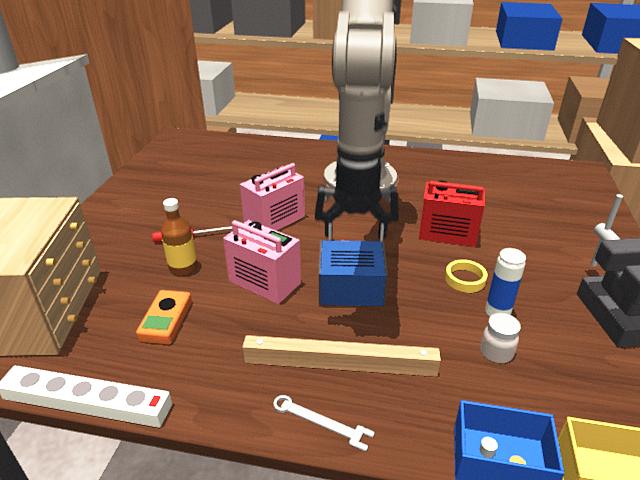

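View pics/t5.png

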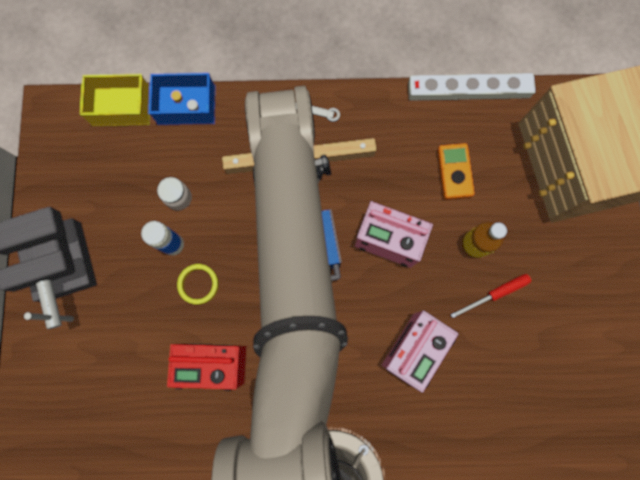

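```bash
python3 - <<'E'
from err import *
C=cam("scene"); get_image("scene")
d=pick("scene","psu",(352,272)); print(d['score'],d['position'],d['mask'].sum())
q,f=fit([.58,.058,.171],FEET,[(C,d['mask'])]); print(q,f)
print("handle", tw(q,np.array([[-.147,0,0],[-.153-.011,0,0],[-.06,0,0]])))
cv2.imwrite('pics/w5.png',get_image('wrist')[:,:,::-1])
E
```

```text
0.69 [0.5511, 0.57] 4330
[0.58063372 0.06001957 0.1943318 ] 0.02877697841726623
handle [[0.43640071 0.03163226 0.        ]
 [0.4197207  0.02834937 0.        ]
 [0.5217631  0.04843291 0.        ]]
```

View pics/w5.png

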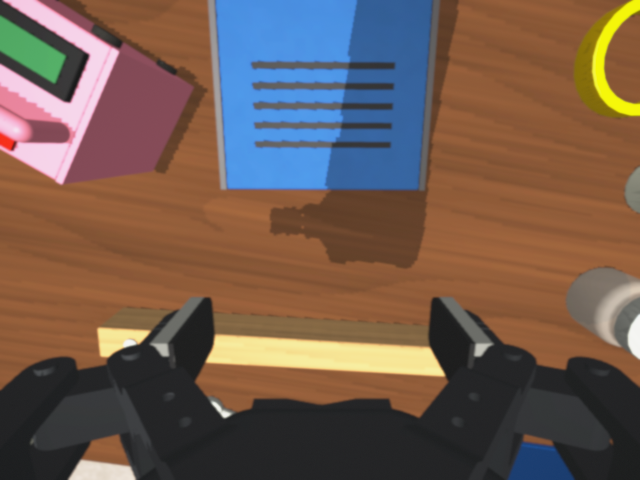

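```bash
python3 -c "
from err import *
toolerr([.402,.025,.16],.19)"
python3 -m pendant '[[[0,-3.5,0],0,8.54],[[0,-3.6,0],0,8.54],[[0,-3.6,0],0,8.54],[[0,-3.6,0],0,8.54],[[0,-3.6,0],0,8.54],[[0,-3.6,0],0,8.54],[[0,0,2],0,8.54],[[0,0,2],0,8.54],[[0,0,0],0,8.54]]'
python3 -c "
from err import *
toolerr([.402,.025,.16],.19)
cv2.imwrite('pics/w6.png',get_image('wrist')[:,:,::-1])
cv2.imwrite('pics/s6.png',get_image('scene')[:,:,::-1])"
```

```text
tcp [0.6164 0.0647 0.2122] shift cm [ -0.25 -21.8    5.23] turn -0.019 F [-0.5  0.6 -0.4] 6.175 q [-0.33  0.38  0.2   1.66 -0.08  1.11  1.64]
clock: 7.3
tcp_pos: [0.4027, 0.0276, 0.1704]
tcp_rot: [-2.021, -2.401, 0.007]
wrist_force: [-0.0, 0.2, -0.3]
gripper_width: 0.0855
tcp [0.4027 0.0276 0.1704] shift cm [-0.25 -0.11  1.04] turn -0.019 F [-0.   0.2 -0.3] 7.3 q [-0.37  0.04  0.2   2.18 -0.01  0.92  1.58]
```

View pics/w6.png

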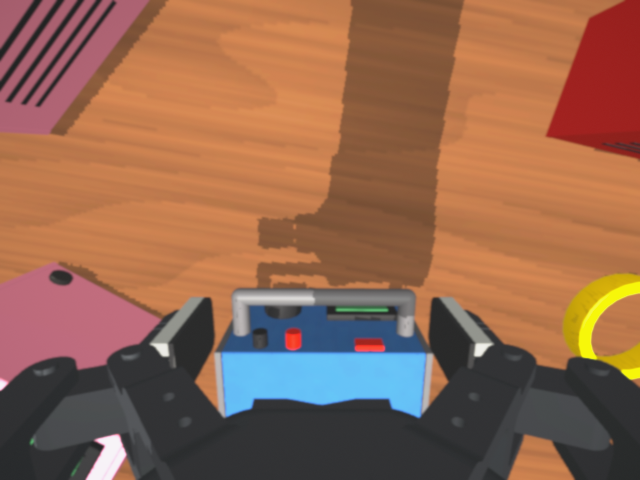

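View pics/s6.png

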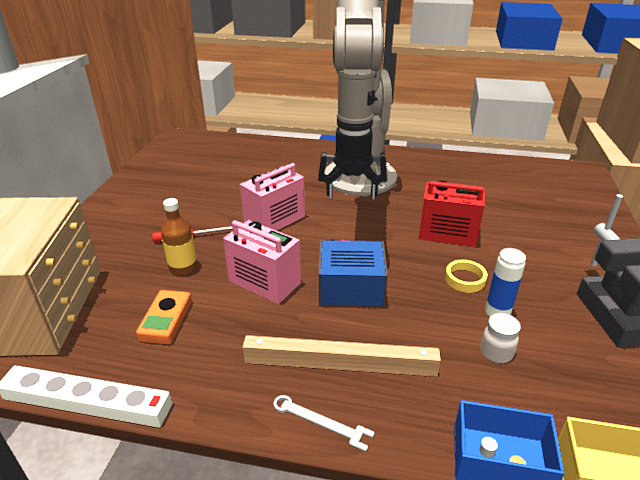

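```bash
python3 - <<'E'
from err import *
C=cam("wrist")
for p in((236,297),(324,296),(412,296),(324,289),(221,352),(429,351)): print(p,ray(C,p,.062 if p[1]<300 else .09))
q=[.5806,.060,.19]
print(proj(C,tw(q,np.array([[-.147,.058,.062],[-.147,-.058,.062],[-.12,.07,.09],[-.12,-.07,.09]]))))
for l in("psu_handle",): 
    for n in("wrist",): print([ (d['score'],np.array(d['position'])*[640,480]) for d in tip_of(n,l)][:3])
E
```

```text
(236, 297) [ 0.45138906 -0.02536624  0.062     ]
(324, 296) [0.4401718  0.03552319 0.062     ]
(412, 296) [0.42970955 0.09649383 0.062     ]
(324, 289) [0.43497733 0.0346209  0.062     ]
(221, 352) [ 0.47805037 -0.02574586  0.09      ]
(429, 351) [0.45458481 0.10669438 0.09      ]
[[403.29844554 288.57706444]
 [237.57068608 291.67787267]
 [429.99471363 343.9797398 ]
 [212.55973919 347.87135614]]
[(0.64, array([323.584, 295.392]))]
```

```bash
python3 -m pendant '[[[0,0,3.5],0,8.54],[[0,0,3.5],0,8.54],[[0,0,2.2],0,8.54],[[0,0,2],0,8.54],[[0,0,0],0,8.54]]'
python3 -c "
from err import *
toolerr([.423,.033,.058],.175)
cv2.imwrite('pics/w7.png',get_image('wrist')[:,:,::-1])"
```

```text
clock: 8.07
tcp_pos: [0.4044, 0.028, 0.0598]
tcp_rot: [-2.022, -2.402, 0.003]
wrist_force: [-0.4, 0.4, 0.4]
gripper_width: 0.0851
tcp [0.4044 0.028  0.0598] shift cm [0.18 1.92 0.17] turn -0.004 F [-0.4  0.4  0.4] 8.075 q [-0.35  0.24  0.19  2.28 -0.08  0.63  1.64]
```

View pics/w7.png

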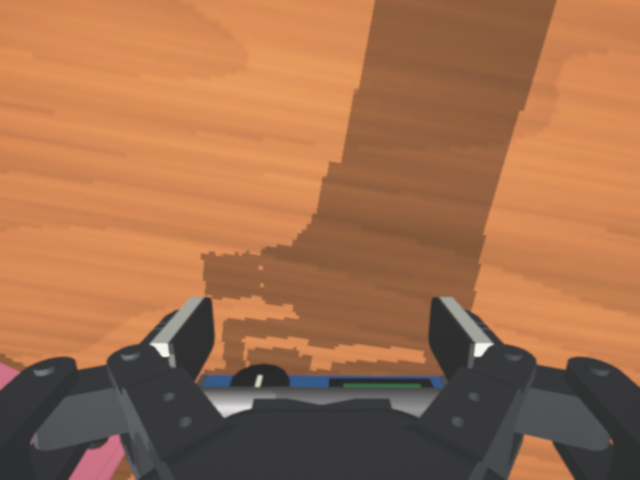

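```bash
python3 -m pendant '[[[0.1,0.7,0.4],0,8.54],[[0.1,0.7,0],0,8.54],[[0,0.6,0],0,8.54],[[0,0.6,0],0,8.54],[[0,0.6,0],0,8.54],[[0,0.6,0],0.01,8.54]]'
python3 -c "
from err import *
toolerr([.423,.033,.058],.175)
cv2.imwrite('pics/s8.png',get_image('scene')[:,:,::-1])"
```

```text
clock: 8.88
tcp_pos: [0.4384, 0.0361, 0.0558]
tcp_rot: [-2.031, -2.389, 0.009]
wrist_force: [-6.7, -1.1, 4.6]
gripper_width: 0.0854
tcp [0.4384 0.0361 0.0558] shift cm [-0.06 -1.58 -0.21] turn -0.014 F [-6.7 -1.1  4.6] 8.875 q [-0.34  0.31  0.19  2.2  -0.09  0.65  1.64]
```

View pics/s8.png

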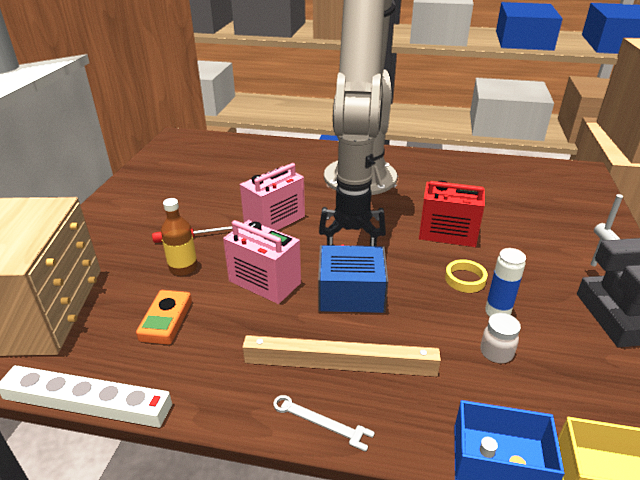

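```bash
python3 -m pendant '[[[0,0.7,0],0.008,8.54],[[0,0.8,0],0.008,8.54],[[0,0.8,0],0.008,8.54],[[0,0.8,0],0.008,8.54],[[0,0.8,0],0.008,8.54],[[0,0.8,0],0.008,8.54],[[0,0.8,0],0.008,8.54],[[0,0.8,0],0.005,8.54],[[0,0.8,0],0,8.54],[[0,0.8,0],0,8.54],[[0,0.6,0],0,8.54],[[0,0,0],0,8.54]]'
python3 - <<'E'
from err import *
toolerr([.561,.05,.056],.103)
im=get_image('scene');cv2.imwrite('pics/s9.png',im[:,:,::-1])
C=cam("scene"); d=pick("scene","psu",(354,300)); q,f=fit([.69,.06,.11],FEET,[(C,d['mask'])]); print(q,f)
M,t=pose([.7238,.06,.103]); print("in stop",M.T@(np.array([q[0],q[1],0])-t),q[2]-.103)
E
```

```text
clock: 10.42
tcp_pos: [0.5255, 0.0471, 0.0559]
tcp_rot: [-2.106, -2.329, 0.003]
wrist_force: [-3.3, -0.1, -0.3]
gripper_width: 0.0855
tcp [0.5255 0.0471 0.0559] shift cm [-0.07  3.56 -0.02] turn -0.003 F [-3.3 -0.1 -0.3] 10.425 q [-0.33  0.43  0.2   2.01 -0.12  0.72  1.61]
[0.68659484 0.06335841 0.09412954] 0.036286608951924815
in stop [-0.03666268  0.00716597  0.        ] -0.00887046277494756
```

View pics/s9.png

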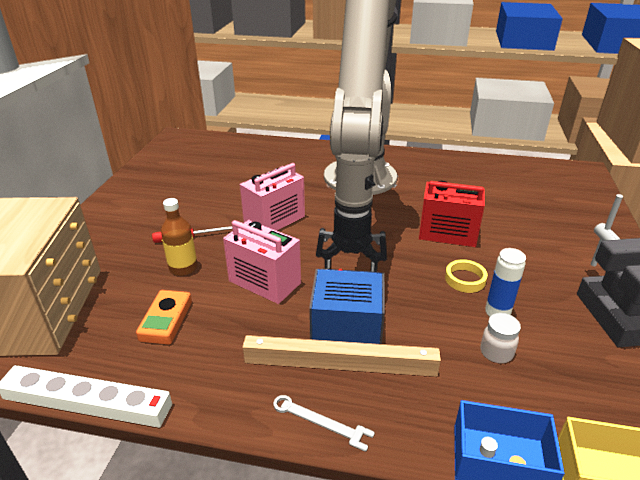

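```bash
python3 -m pendant '[[[0,0.6,0],0,8.54],[[0,0.7,0],0,8.54],[[0,0.7,0],0,8.54],[[0,0.6,0],0,8.54],[[0,0.4,0],0,8.54],[[0,0.2,0],0,8.54]]'
python3 -m pendant '[[[0,0.2,0],0,8.54],[[0,0.2,0],0,8.54]]'
python3 -m pendant '[[[0,0.2,0],0,8.54],[[0,0.2,0],0,8.54]]'
```

```text
clock: 11.28
tcp_pos: [0.5583, 0.0503, 0.0563]
tcp_rot: [-2.107, -2.33, -0.0]
wrist_force: [-4.4, 0.4, 0.2]
gripper_width: 0.0855
clock: 11.52
tcp_pos: [0.56, 0.0503, 0.0558]
tcp_rot: [-2.105, -2.328, 0.006]
wrist_force: [-9.7, -0.8, 3.8]
gripper_width: 0.0857
clock: 11.78
tcp_pos: [0.5601, 0.0503, 0.0557]
tcp_rot: [-2.101, -2.323, 0.016]
wrist_force: [-18.6, -2.0, 13.7]
gripper_width: 0.0852
```

```bash
python3 -m pendant '[[[0,0.1,0],0,8.54],[[0,0,0],0,8.54],[[0,-0.8,0],0,8.54],[[0,-1.5,0],0,8.54],[[0,-2.5,0],0,8.54],[[0,-2.5,0],0,8.54],[[0,0,-4],0,8.54],[[0,0,-5],0,8.54],[[0,0,-5],0,8.54],[[0,0,0],0,8.54],[[0,0,0],0,8.54]]'
python3 - <<'E'
from err import *
toolerr([.561,.05,.056],.103)
im=get_image('scene');cv2.imwrite('pics/s10.png',im[:,:,::-1])
C=cam("scene"); d=pick("scene","psu",(354,310)); q,f=fit([.72,.06,.1],FEET,[(C,d['mask'])]); print(q,f)
M,t=pose([.7238,.06,.103]); print("in stop",M.T@(np.array([q[0],q[1],0])-t),q[2]-.103)
cv2.imwrite('pics/w10.png',get_image('wrist')[:,:,::-1])
cv2.imwrite('pics/s10z.png',cv2.resize(im[250:390,230:450,::-1],None,fx=3.6,fy=3.6,interpolation=2))
E
```

```text
clock: 13.15
tcp_pos: [0.4947, 0.0439, 0.1965]
tcp_rot: [2.107, 2.329, 0.003]
wrist_force: [0.6, -0.2, -0.3]
gripper_width: 0.085
tcp [0.4947 0.0439 0.1965] shift cm [-0.07  6.64 14.06] turn -0.003 F [ 0.6 -0.2 -0.3] 13.15 q [-0.38  0.18  0.23  1.97 -0.05  1.    1.55]
[0.68740031 0.06300611 0.08938016] 0.17708899764364694
in stop [-0.0358977   0.00673272  0.        ] -0.013619837669705107
```

View pics/s10z.png

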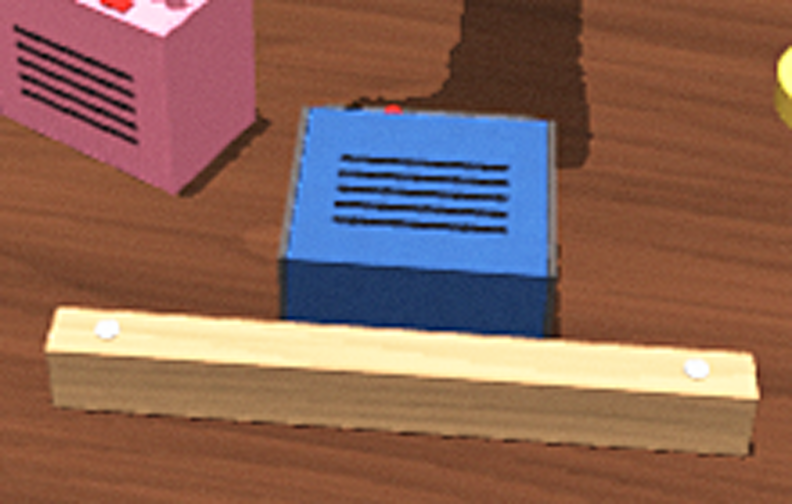

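View pics/w10.png

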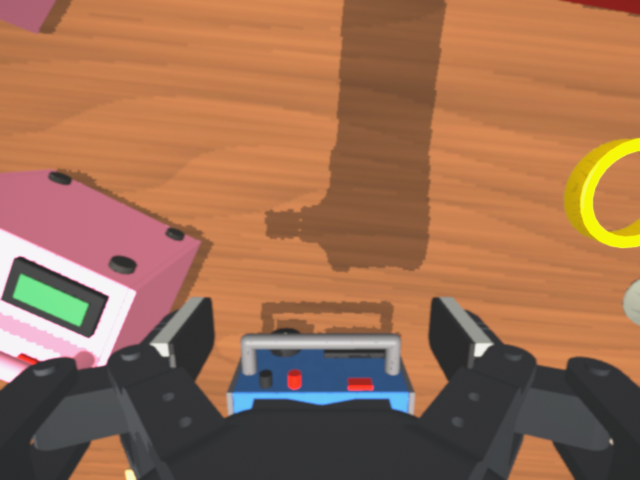

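```bash
python3 - <<'E'
from err import *
C=cam("scene")
z=lambda p:(230+p[0]/3.6-.36,250+p[1]/3.6-.36)
a=[ray(C,z(p),.09) for p in((287,262),(555,278))]; b=[ray(C,z(p),.045) for p in((57,309),(755,353))]
print(a,b)
for p in (a,b): d=p[1]-p[0]; print(np.arctan2(-d[0],d[1]), np.linalg.norm(d))
d=b[1]-b[0]; d/=np.linalg.norm(d); n=np.array([d[1],-d[0]])
print("gap along stop normal",[float(((p-b[0])[:2])@n) for p in a])
# wrist: handle
W=cam("wrist")
get_image("wrist")
l,r=ray(W,(244,341),.062),ray(W,(400,341),.062); print(l,r,np.arctan2(-(r-l)[0],(r-l)[1]),np.linalg.norm(r-l))
h=(l+r)/2; print("rear via handle vs stop front:", ((h+.147*np.r_[n,0]-b[0])[:2])@n)
# stop-occluded fit
S=tw([.7238,.06,.103],STOP[0]); occ=hull(C,S); get_image("scene"); m=pick("scene","psu",(348,310))['mask']
def cost(q):
    hh=np.zeros_like(m)
    for P in FEET: hh|=hull(C,tw(q,P))
    hh&=~occ; mm=m&~occ; return 1-(hh&mm).sum()/(hh|mm).sum()
q=np.array([.72,.06,.1]); rr=minimize(cost,q,method='Nelder-Mead',options=dict(initial_simplex=q+np.array([[0,0,0],[.02,0,0],[0,.02,0],[0,0,.1]])))
M,t=pose([.7238,.06,.103]); print(rr.x,rr.fun,M.T@(np.r_[rr.x[:2],0]-t))
E
```

```text
[array([0.73326044, 0.00229906, 0.09      ]), array([0.7183716, 0.1356152, 0.09     ])] [array([ 0.74554713, -0.11850403,  0.045     ]), array([0.70606568, 0.23919555, 0.045     ])]
0.11121982013979748 0.13414496037300155
0.10993100520391931 0.35987188072982385
gap along stop normal [0.001040752048956753, 0.0008678640683176758]
[ 0.58430926 -0.00981517  0.062     ] [0.57198375 0.11433438 0.062     ] 0.09895529631605632 0.1247598842623982
rear via handle vs stop front: -0.0006557064437505873
[0.7259907  0.0668724  0.10015896] 0.01234835355285957 [0.0028857  0.00661073 0.        ]
```

```bash
python3 -c "
from rig import *
print(finish_job())"
```

```text
the job is handed in; nothing more can be done
None
```

The blue power supply is on its feet, flush and square against the wooden stop. I handed the job in at about 13.5 s, well inside the 51 s limit; the rig reported no verdict.

**How it was done:** I pushed high on the top cover with the open fingers until it fell onto its feet, about 14 cm short of the stop. I then pushed it back by its handle with both fingers, turning it slightly to line up. I stopped when the push force rose to about 19 N with no further movement, then backed off and raised the gripper.

**Last checks:**
- **Gap to the stop:** the rear edge is about 1 mm from the stop face in the scene picture, and about 0.7 mm by the handle position in the wrist picture.
- **Squareness and position:** the angle to the stop is within about 0.01 rad, and it sits about 7 mm from the bar's middle.
- **Robot clear:** the gripper was about 0.2 m up and the wrist force read near zero.
- **Other things on the bench:** I did not measure them again at the end. The pictures viewed along the way showed none of them moved.

**Checks that disagreed:** the first outline fit after the last push put the supply 36 mm short. It fitted poorly because the stop hides the lower part of the rear panel. Refitted with that part left out, it agreed with the other measurements to about 3 mm.

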